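# Press the wooden cap home on a wrapped roll and hold it in the shuttle press

## Task

The wooden cap of one wrapped yellow roll still stands proud: use the shuttle press to push it fully home. Stand that roll upright in the round nest of the pulled-out shuttle, slide the shuttle all the way in under the ram, then push the ram's black knob down until the cap is fully home and finish while still holding the knob down with about 20 N (never crushing the roll), as the glue has to set under pressure. Leave the other things on the table alone.

Things in the scene. Friction and masses are not known exactly. Their poses are not given: they have to be found in the camera images.
- roll: the roll to work on: upright wooden cylinder wrapped in yellow card, 52 mm across, 60 mm tall, 0.1 to 0.2 kg, standing beside two look-alikes; only its cap stands proud: a plain wooden disc 50 mm across, 6 mm thick, on a 40 mm plug (75 to 79 mm tall in all at the start). Origin: centre of its underside, z up its axis. Grip round the yellow part, any yaw
- cap (a joint): how far the cap's disc stands proud of the roll's top, m: 0 is fully home, 0.009 to 0.013 at the start. Held by friction: it takes about 6 N along the axis to slide and stays where it is left
- cap_top (a point): centre of the cap's flat top, 6 mm above the disc's underside; z up
- nest (a point): centre of the nest's floor on the shuttle, 30 mm above the table. The nest is a ring of 60 mm inner and 72 mm outer diameter, its wall 8 mm high, open at the top. y points along the slide, outwards from the ram to the paddle; x is level, across the slide; z up
- shuttle (a joint): how far the shuttle is pulled out, m: 0 is fully in, against its stop with the nest centred under the ram; 0.10 to 0.13 at the start, 0.13 is the outer stop. Slides along the nest's y axis with about 2 N of friction and stays where it is left
- paddle (a point): middle of the top edge of the shuttle's black push paddle, an upright plate 40 mm wide (along the nest's x), 10 mm thick (along y), reaching from 30 to 85 mm above the table, 80 mm along +y from the nest's centre. Push it along the nest's -y to slide the shuttle in
- ram: the press's moving ram: steel pressing disc 48 mm across below, stem, round black knob on top. Origin: centre of the pressing face, 128 mm above the table when up, 96 mm with the roll in the nest and its cap home, 88 mm at the lowest stop; x, y as the nest's, z up
- press: the grey fixed frame; origin on the table under the ram's axis, axes as the nest's. Base plate 15 mm high, x -100 to 50, y -65 to 235 mm. Column at x -100 to -55, y -35 to 35 mm; the head it carries fills heights 145 to 175 mm, x -100 to 30, y -25 to 25 mm. Open towards +x and +y
- knob_top (a point): centre of the knob's flat top, 243 mm above the table when up; the knob is 60 mm across and 20 mm thick; moves with the ram. A spring drives the ram back up once let go: net about 2.5 N at the top, 0.12 N more per mm down. With the roll in the nest the cap is met 19 to 23 mm down and is home 32 mm down (about 6 N of spring there), so 20 N on the knob leaves about 14 N on the cap
- finished_roll: roll of the same size whose wooden cap is already home (66 mm tall in all, 52 mm across), standing; origin at the centre of its underside. Not to be used
- bare_roll: roll of the same size without any cap (60 mm tall, 52 mm across, a dark hole pictured on its top), standing; origin at the centre of its underside. Not to be used
- glue_stick: white glue stick standing upright, 27 mm across, 98 mm tall; origin at the centre of its underside. Bystander
- scissors: scissors with black handles, lying flat, 190 mm long, 12 mm high; origin near the pivot, x towards the blade tips. Bystander
- tape: empty cardboard tape ring lying flat, 90 mm across, 24 mm high; origin at the centre of its underside. Bystander
- pen_cup: grey round cup, 76 mm across, 95 mm tall; origin at the centre of its underside. Bystander
- marker: capped marker pen lying, 137 mm long, 19 mm thick; origin under its middle, x along it. Bystander

How it is judged:
By the outcome, as a careful person would: the job done as asked, in the order asked, and still so for the second after the job is handed in, while the arm keeps its last pose, push and grip.
It also fails if it takes over 69 s, if anything falls off the work surface, if the arm or the gripper's body presses on something with over 40 N, if the wrist force passes 120 N, or if a joint passes its speed limit or range.

## Robot

A 6-joint arm with a two-finger parallel gripper is mounted at the origin on the work surface. World frame = base frame: x ahead of the robot, y to its left, z up, the work surface at z = 0. Lengths are in m, angles in rad, forces in N, time in s.
With the tool pointing down it reaches from about 0.35 to 0.975 m from the base axis. Payload 4.9 kg.
Tool frame: the origin (TCP) lies midway between the tips of the shut fingers; the grasp point (between the pads) lies 19 mm behind it (ctrl.tcp_to_grasp is the distance from the TCP to the grasp point, in m); z points along the fingers, y is the line along which they close (so a half turn about z gives the same grasp; the last joint's range is limited). The gripper opens to 85 mm and grips with 20 to 120 N. Pads are 22 mm wide; open, the fingers measure 114 mm over their backs; the gripper's body (76 mm by 85 mm) begins 54 mm behind the grasp point. The pads swing forward as they close: fully open they stand 13 mm farther back than shut.
Start: joints at [-1.315, 0.053, 1.613, -0, 1.476, -0.119], TCP at [0.229, -0.582, 0.231] pointing down, gripper open.
Joint ranges: [-3.01, 3.01], [-1.01, 2.22], [0.06, 2.58], [-1.02, 4.17], [0.09, 2.62], [-3.14, 3.14]. Speed limits (rad/s): [2.57, 2.57, 3.14, 3.14, 3.14, 3.14].

## Interface

Orientations are given as a rotation vector (axis times angle).
In Python, from station import ctrl gives the robot as it stands.
- The arm moves only by the shell command python3 jog.py FILE [FORCE], which reads ROWS from the file FILE. ROWS is a JSON list of rows, 1 to 20 of them, each of 7 numbers: the finger opening in m, then dx, dy, dz in m, then a rotation vector rx, ry, rz in rad; each row is the pose to reach, as a shift and turn from the pose commanded when the command began, along the tool's axes at that moment; what a row does not reach only later rows make up. A row lasts 1/12 s, in which the tool goes at most 0.0417 m and 0.125 rad, less where a joint would pass 70% of its speed; a pose out of reach is approached as far as the arm can. The fingers move at their own pace and stop on an object; FORCE is the grip in N (left out, the last holds). Time passes only in rows, so rows that do not move let the fingers close. It prints the time, the measured TCP pose, the force, the opening and the grip force at its end. Input that does not fit is refused with a message, and nothing moves.
- ctrl.get_obs(): the state, without advancing time (a new reading comes with each control period).
- ctrl.get_image(name): name is "scene" or "top" or "wrist"; returns the picture (420x560x3 uint8, red, green, blue); there is no depth.
- ctrl.camera_params(name): a dict with "fx", "fy", "cx", "cy" (pixels), "k1" (the pictures are not rectified: a ray, as slopes to the right and down, at radius r is drawn at 1 + k1 r^2 times it, then the intrinsics apply), "T" (4x4, takes a point from camera to world coordinates); the wrist camera has in their place "tool_from_camera" (4x4, takes a point from camera to tool coordinates, whose origin is the TCP and whose axes are the flange's). Camera axes: x right, y down, z forward; pixel columns grow to the right and rows downward; lengths in m; the calibration is good to about 2 mm. A picture is of the moment at which its call begins: read the wrist's pose just before it. camera_params takes no time and is no camera call.
- ctrl.finish_job(): hands the job in; it is judged then, once.
The state is a dict: "t": time; "q": joint angles; "dq": joint speeds; "effort": joint torques, N m; "tool_pos": TCP position; "tool_rot": TCP orientation; "contact_force": force on the tool from outside, world axes, zero at the start; "wrist_torque": the same for the moment, N m; "opening": finger opening in m; "grip_force": force on a finger pad.
Only numpy, scipy, OpenCV 4.12 (cv2) and the standard library are available. Lean on these libraries where they do the work, as an engineer would, in place of code of your own. Each camera call takes 0.05 s, during which the arm holds its last target. There are 200 camera calls.

## Working session

There is one attempt and no reset: what is moved stays moved. The work goes in short steps, Python scripts to look and compute and a shell command to move; the robot and the scene stay as the last step left them, time stands still between calls to the robot, and variables do not carry over. Pictures are saved under pics/ and viewed, at most 10 in all, crops included, and the job is handed in when it is done.

```bash
ls; mkdir -p pics
cat > h.py <<'E'
import numpy as np, cv2
from scipy.spatial.transform import Rotation as R
from station import ctrl
def snap(n,f):
    o=ctrl.get_obs(); im=ctrl.get_image(n); cv2.imwrite(f'pics/{f}.png',im[:,:,::-1]); return o,im
def cam(n,o=None):
    p=ctrl.camera_params(n)
    if n=='wrist':
        T=np.eye(4); T[:3,:3]=R.from_rotvec(o['tool_rot']).as_matrix(); T[:3,3]=o['tool_pos']; return p,T@p['tool_from_camera']
    return p,np.array(p['T'])
def ray(n,u,v,o=None):
    p,T=cam(n,o); d=cv2.undistortPoints(np.array([[[u,v]]],float),np.array([[p['fx'],0,p['cx']],[0,p['fy'],p['cy']],[0,0,1]]),np.array([p['k1'],0,0,0.]))[0,0]
    return T[:3,3],T[:3,:3]@np.array([d[0],d[1],1])
def atz(n,u,v,z,o=None):
    c,d=ray(n,u,v,o); return c+d*(z-c[2])/d[2]
def proj(n,X,o=None):
    p,T=cam(n,o); x=np.linalg.inv(T)@np.append(X,1)
    return cv2.projectPoints(x[:3].reshape(1,1,3),np.zeros(3),np.zeros(3),np.array([[p['fx'],0,p['cx']],[0,p['fy'],p['cy']],[0,0,1]]),np.array([p['k1'],0,0,0.]))[0][0,0]
def tri(rays):
    A=np.zeros((3,3));b=np.zeros(3)
    for c,d in rays:
        d=d/np.linalg.norm(d);P=np.eye(3)-np.outer(d,d);A+=P;b+=P@c
    x=np.linalg.solve(A,b); return x,[np.linalg.norm(np.cross(x-c,d/np.linalg.norm(d))) for c,d in rays]
E
python3 - <<'E'
from h import *
snap('scene','s0');snap('top','t0')
for n in('scene','top'):
    p,T=cam(n);print(n,p['fx'],p['k1'],T.round(3).tolist())
for n in 'st': cv2.imwrite(f'pics/{n}0b.png',cv2.resize(cv2.imread(f'pics/{n}0.png'),(800,600),interpolation=cv2.INTER_CUBIC))
E
```

```text
jog.py
pics
station.py
scene 450.03431292960414 -0.08283021075104989 [[0.243, 0.623, -0.743, 1.39], [0.97, -0.146, 0.195, -0.239], [0.013, -0.768, -0.64, 0.858], [0.0, 0.0, 0.0, 1.0]]
top 454.076616569544 -0.023198788624020177 [[-0.003, -0.983, 0.184, 0.392], [-1.0, 0.008, 0.024, -0.041], [-0.025, -0.184, -0.983, 1.357], [0.0, 0.0, 0.0, 1.0]]
```

View pics/s0b.png

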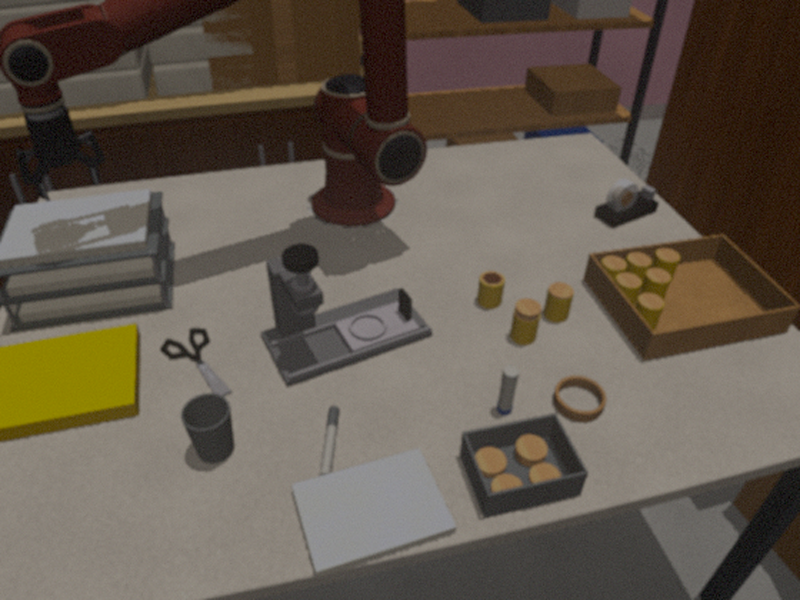

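View pics/t0b.png

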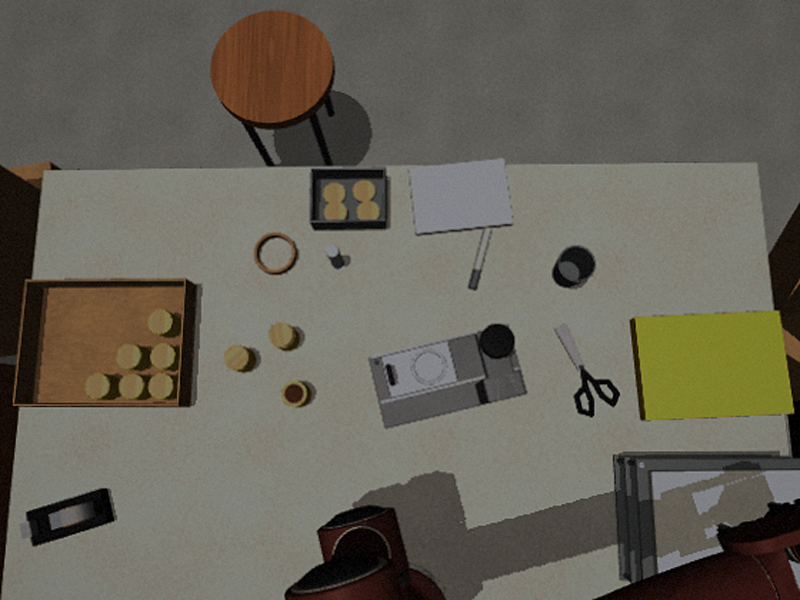

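The scene picture shows three rolls. The one at (525,320), which is (284,336) in top, looks tallest. The press has its nest at (368,327) scene and (430,367) top, and the knob at (497,340) top. Next I'll enlarge crops of these.

Run:
```python
from h import *
s=cv2.imread('pics/s0.png');t=cv2.imread('pics/t0.png')
def crop(im,x,y,w,h,k): return cv2.resize(im[y:y+h,x:x+w],None,fx=k,fy=k,interpolation=cv2.INTER_CUBIC)
a=crop(s,325,180,90,75,4.4444444)[:300]
def fit(im): return cv2.resize(im,(400,300),interpolation=cv2.INTER_CUBIC)
# scene rolls x325-415,y182-249.5 ; scene press x180-310,y165-262.5; top rolls x150-230,y220-280; top press x255-375,y220-310
p=[crop(s,325,180,88,66,4.5454545),crop(s,180,165,132,99,3.030303),crop(t,150,220,80,60,5),crop(t,255,220,120,90,3.333333)]
p=[fit(x) for x in p]
cv2.imwrite('pics/c1.png',np.vstack([np.hstack(p[:2]),np.hstack(p[2:])]))
```

```text
(no output)
```

View pics/c1.png

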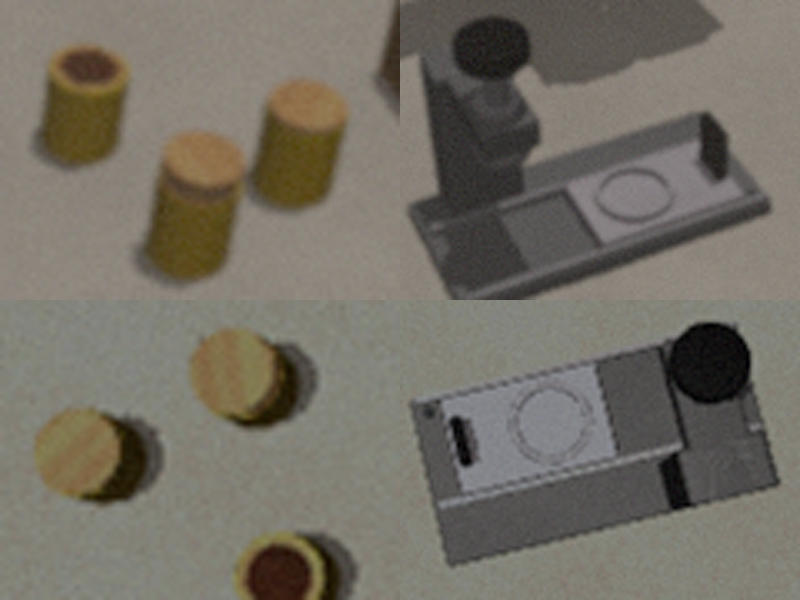

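Top left shows the proud cap (dark plug gap) at crop (204,156), with the finished roll to its right and the bare roll to its left. The nest ring is at (636,194) scene and (551,425) top, the knob at (491,44) and (710,362), the paddle at (713,118) and (459,438).

Run:
```python
from h import *
S=lambda a,b,x,y,k:(a+(x+.5)/k-.5,b+(y+.5)/k-.5)
pts={'cap':(S(325,180,204,156,4.54545),S(150,220,234,69,5)),
'fin':(S(325,180,306,106,4.54545),S(150,220,78,153,5)),
'bare':(S(325,180,89,67,4.54545),S(150,220,281,277,5)),
'nest':(S(180,165,236,194,3.0303),S(255,220,151,125,3.33333)),
'knob':(S(180,165,91,44,3.0303),S(255,220,310,62,3.33333)),
'paddle':(S(180,165,313,118,3.0303),S(255,220,59,138,3.33333))}
for k,(a,b) in pts.items():
    x,e=tri([ray('scene',*a),ray('top',*b)]);print(k,x.round(4),np.round(e,4))
for k,z in(('cap',.077),('nest',.038),('knob',.243),('paddle',.085)):print(k,atz('scene',*pts[k][0],z).round(4),atz('top',*pts[k][1],z).round(4))
# slide direction from long front edge etc. in top: plate edges at z=.015
a=atz('top',*S(255,220,50,264,3.3333),.015);b=atz('top',*S(255,220,378,184,3.3333),.015);d=(a-b);print('y dir',d/np.linalg.norm(d),np.linalg.norm(d))
o=ctrl.get_obs();print(o['tool_pos'],R.from_rotvec(o['tool_rot']).as_matrix().round(3).tolist(),o['t'],ctrl.tcp_to_grasp,o['tool_rot'])
```

```text
cap [0.5628 0.2289 0.0781] [0.0003 0.0003]
fin [0.5165 0.3203 0.0627] [0.001 0.001]
bare [0.4458 0.2021 0.0603] [0.0004 0.0004]
nest [ 0.4978 -0.0658  0.0286] [0.0004 0.0004]
knob [ 0.5272 -0.1815  0.2355] [0.0006 0.0006]
paddle [0.4821 0.0105 0.0904] [0.0013 0.0013]
cap [0.5616 0.2292 0.077 ] [0.563  0.2294 0.077 ]
nest [ 0.5079 -0.0673  0.038 ] [ 0.4969 -0.066   0.038 ]
knob [ 0.5373 -0.1828  0.243 ] [ 0.5263 -0.1799  0.243 ]
paddle [0.4755 0.0109 0.085 ] [0.4827 0.012  0.085 ]
y dir [-0.22923791  0.97337042  0.        ] 0.29522475629350625
[ 0.22865354 -0.58106922  0.23018526] [[0.931, 0.366, -0.0], [0.366, -0.931, 0.002], [0.0, -0.002, -1.0]] 0.1 0.0187 [-3.08476845e+00 -5.84871991e-01  1.43921232e-04]
```

```bash
cat >> h.py <<'E'
def delta(target,yaw_deg=None,n=''):
    """tool-axis shift (and world yaw turn of tool y) needed, from the present pose, keeping tool straight down"""
    o=ctrl.get_obs(); M=R.from_rotvec(o['tool_rot'])
    d=M.inv().apply(np.array(target)-o['tool_pos']); rv=np.zeros(3)
    if yaw_deg is not None:
        a=np.radians(yaw_deg); y=np.array([np.cos(a),np.sin(a),0]); z=np.array([0,0,-1.]); x=np.cross(y,z)
        rv=(M.inv()*R.from_matrix(np.array([x,y,z]).T)).as_rotvec()
    print(n,'d',d.round(4),'rv',rv.round(4),'t',round(o['t'],2),'F',np.round(o['contact_force'],1),'op',round(o['opening'],4),'grip',round(o['grip_force'],1),'tcp',np.round(o['tool_pos'],4))
E
python3 - <<'E'
from h import *
print(ctrl.camera_params('wrist'))
delta([.49,-.03,.42],13.25)
E
```

```text
{'fx': 357.3167927914217, 'fy': 357.3167927914217, 'cx': 282.16280053506716, 'cy': 214.22398135562202, 'k1': -0.011092068094089113, 'tool_from_camera': array([[ 1.28342421e-03, -9.52409738e-01, -3.04818050e-01,
         7.83984752e-02],
       [ 9.99999073e-01,  1.36089519e-03, -4.16865363e-05,
         1.60450978e-04],
       [ 4.54528080e-04, -3.04817714e-01,  9.52410602e-01,
        -1.42662992e-01],
       [ 0.00000000e+00,  0.00000000e+00,  0.00000000e+00,
         1.00000000e+00]])}
 d [ 0.445  -0.4175 -0.1889] rv [-1.3000e-03 -1.5000e-03 -1.4273e+00] t 0.1 F [-0.1 -0.2 -0.2] op 0.0851 grip 0.0 tcp [ 0.2287 -0.5811  0.2302]
```

```bash
echo '[[0.085,0,0,-0.1,0,0,0],[0.085,0,0,-0.1,0,0,0],[0.085,0.445,-0.417,-0.189,0,0,-1.427],[0.085,0.445,-0.417,-0.189,0,0,-1.427],[0.085,0.445,-0.417,-0.189,0,0,-1.427],[0.085,0.445,-0.417,-0.189,0,0,-1.427],[0.085,0.445,-0.417,-0.189,0,0,-1.427],[0.085,0.445,-0.417,-0.189,0,0,-1.427],[0.085,0.445,-0.417,-0.189,0,0,-1.427],[0.085,0.445,-0.417,-0.189,0,0,-1.427],[0.085,0.445,-0.417,-0.189,0,0,-1.427],[0.085,0.445,-0.417,-0.189,0,0,-1.427],[0.085,0.445,-0.417,-0.189,0,0,-1.427],[0.085,0.445,-0.417,-0.189,0,0,-1.427],[0.085,0.445,-0.417,-0.189,0,0,-1.427],[0.085,0.445,-0.417,-0.189,0,0,-1.427],[0.085,0.445,-0.417,-0.189,0,0,-1.427],[0.085,0.445,-0.417,-0.189,0,0,-1.427],[0.085,0.445,-0.417,-0.189,0,0,-1.427],[0.085,0.445,-0.417,-0.189,0,0,-1.427]]' > path.dat && python3 jog.py path.dat 30
python3 - <<'E'
from h import *
import pickle
o,_=snap('wrist','w1');pickle.dump(o,open('o1.pkl','wb'))
cv2.imwrite('pics/w1b.png',cv2.resize(cv2.imread('pics/w1.png'),(800,600),interpolation=cv2.INTER_CUBIC))
delta([.565,.19,.35],13.25)
E
```

```text
t: 1.77
tool_pos: [0.49, -0.0307, 0.4197]
tool_rot: [-1.95, -2.462, 0.001]
contact_force: [-0.3, -0.9, -1.0]
opening: 0.0848
grip_force: 0.0
 d [0.1984 0.1237 0.0695] rv [-0.0012 -0.0001 -0.0013] t 1.82 F [0.  0.1 0.7] op 0.085 grip 0.0 tcp [ 0.4899 -0.0313  0.4196]
```

View pics/w1b.png

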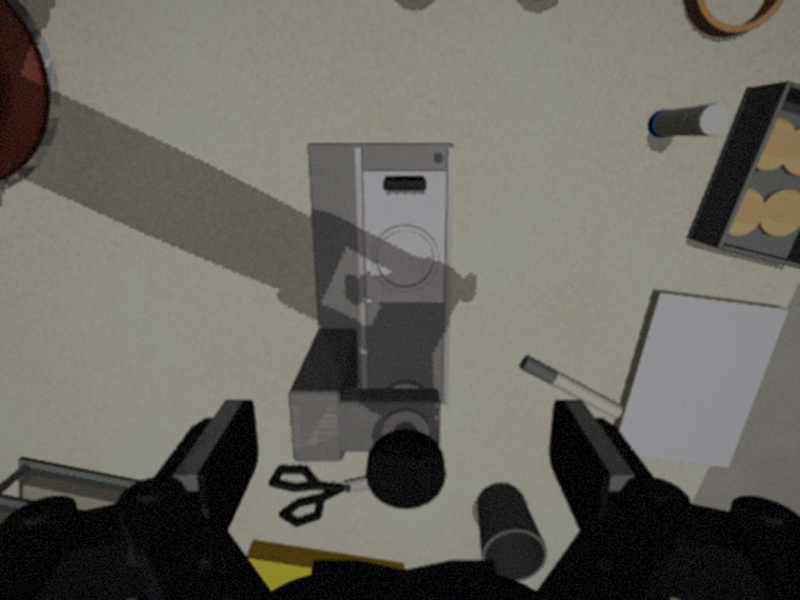

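The wrist view is aligned with the press. Nest ring centre is (406,256), paddle top (405,182), knob top (405,468). Next I move over the roll.

```bash
echo '[[0.085,0.198,0.124,0.07,0,0,0],[0.085,0.198,0.124,0.07,0,0,0],[0.085,0.198,0.124,0.07,0,0,0],[0.085,0.198,0.124,0.07,0,0,0],[0.085,0.198,0.124,0.07,0,0,0],[0.085,0.198,0.124,0.07,0,0,0],[0.085,0.198,0.124,0.07,0,0,0],[0.085,0.198,0.124,0.07,0,0,0],[0.085,0.198,0.124,0.07,0,0,0]]' > path.dat && python3 jog.py path.dat
python3 - <<'E'
from h import *
import pickle
o1=pickle.load(open('o1.pkl','rb'))
k=1/1.428571
S=lambda x,y,k:((x+.5)*k-.5,(y+.5)*k-.5)
T=lambda x,y:(255+(x+.5)/3.33333-.5,220+(y+.5)/3.33333-.5)
for n,w,t,z in(('nest',(406,256),(151,125),.038),('knob',(405,468),(310,62),.243),('paddle',(405,182),(59,138),.085)):
    x,e=tri([ray('wrist',*S(*w,k),o1),ray('top',*T(*t))]);print(n,x.round(4),np.round(e,4),'w@z',atz('wrist',*S(*w,k),z,o1).round(4),'t@z',atz('top',*T(*t),z).round(4))
a=atz('wrist',*S(361,150,k),.03,o1);b=atz('wrist',*S(362,385,k),.03,o1);d=a-b;print(np.degrees(np.arctan2(-d[0],d[1])))
a=atz('wrist',*S(452,146,k),.015,o1);b=atz('wrist',*S(446,402,k),.015,o1);d=a-b;print(np.degrees(np.arctan2(-d[0],d[1])),np.linalg.norm(d))
o,_=snap('wrist','w2');pickle.dump(o,open('o2.pkl','wb'))
cv2.imwrite('pics/w2b.png',cv2.resize(cv2.imread('pics/w2.png'),(800,600),interpolation=cv2.INTER_CUBIC))
E
```

```text
t: 2.57
tool_pos: [0.5658, 0.1889, 0.3502]
tool_rot: [1.953, 2.461, -0.001]
contact_force: [-0.1, 0.4, -0.3]
opening: 0.0851
grip_force: 0.0
nest [ 0.4999 -0.0666  0.0226] [0.0017 0.0017] w@z [ 0.5008 -0.0636  0.038 ] t@z [ 0.4969 -0.066   0.038 ]
knob [ 0.5273 -0.181   0.2339] [0.0001 0.0001] w@z [ 0.5257 -0.1748  0.243 ] t@z [ 0.5263 -0.1799  0.243 ]
paddle [0.4821 0.0124 0.0846] [0.0008 0.0008] w@z [0.4814 0.0127 0.085 ] t@z [0.4827 0.012  0.085 ]
12.141538726507264
13.576978384712069 0.29271735660256903
```

View pics/w2b.png

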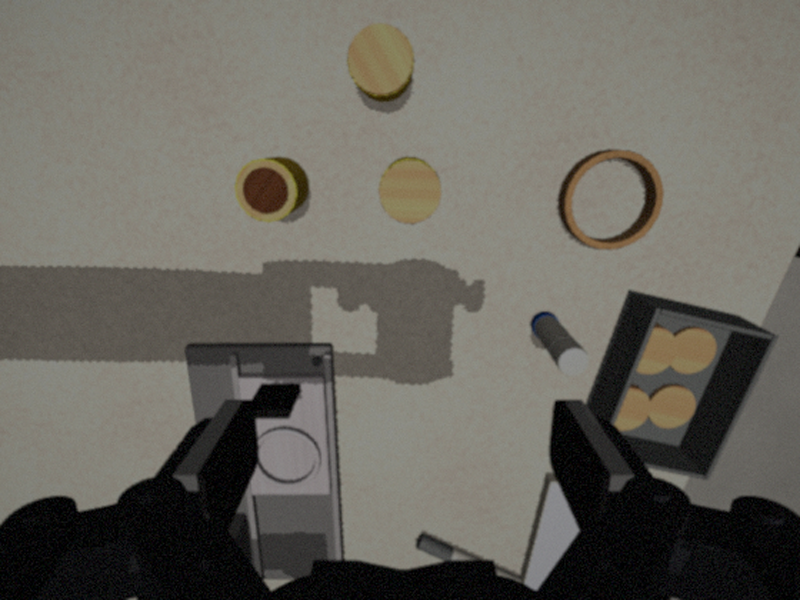

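The roll's cap centre is at (410,190) and the nest ring at (289,454).

Run:
```python
from h import *
import pickle
o1=pickle.load(open('o1.pkl','rb'));o2=pickle.load(open('o2.pkl','rb'))
k=.7
S=lambda x,y:((x+.5)*k-.5,(y+.5)*k-.5)
cT=(150+234.5/5-.5,220+69.5/5-.5); cS=(325+204.5/4.54545-.5,180+156.5/4.54545-.5)
w=ray('wrist',*S(410,190),o2)
x,e=tri([w,ray('top',*cT),ray('scene',*cS)]);print('cap',x.round(4),np.round(e,4),atz('wrist',*S(410,190),.077,o2))
x,e=tri([w,ray('top',*cT)]);print(x)
n2=ray('wrist',*S(289,454),o2);n1=ray('wrist',*S(406,256),o1)
x,e=tri([n1,n2]);print('nest',x,e,atz('wrist',*S(289,454),.038,o2))
delta([.5635,.2295,.021],13.25)
```

```text
cap [0.5621 0.23   0.0768] [0.0014 0.0011 0.0009] [0.56163846 0.23133348 0.077     ]
[0.56269846 0.23065243 0.07259495]
nest [ 0.50177239 -0.06552648  0.02978094] [np.float64(0.000595662590402492), np.float64(0.0005956625904024763)] [ 0.50315009 -0.05987266  0.038     ]
 d [0.0404 0.0067 0.3299] rv [ 0.0007  0.0005 -0.0027] t 2.62 F [-0.2  0.2 -0.7] op 0.0855 grip 0.0 tcp [0.5659 0.1887 0.3509]
```

```bash
echo '[[0.085,0.041,0.0055,0.03,0,0,0],[0.085,0.041,0.0055,0.07,0,0,0],[0.085,0.041,0.0055,0.11,0,0,0],[0.085,0.041,0.0055,0.15,0,0,0],[0.085,0.041,0.0055,0.19,0,0,0],[0.085,0.041,0.0055,0.22,0,0,0],[0.085,0.041,0.0055,0.25,0,0,0],[0.085,0.041,0.0055,0.28,0,0,0],[0.085,0.041,0.0055,0.30,0,0,0],[0.085,0.041,0.0055,0.32,0,0,0],[0.085,0.041,0.0055,0.33,0,0,0],[0.085,0.041,0.0055,0.33,0,0,0],[0.045,0.041,0.0055,0.33,0,0,0],[0.045,0.041,0.0055,0.33,0,0,0],[0.045,0.041,0.0055,0.33,0,0,0],[0.045,0.041,0.0055,0.33,0,0,0],[0.045,0.041,0.0055,0.33,0,0,0],[0.045,0.041,0.0055,0.33,0,0,0],[0.045,0.041,0.0055,0.33,0,0,0],[0.045,0.041,0.0055,0.33,0,0,0]]' > path.dat && python3 jog.py path.dat 30
python3 -c "
from h import *
delta([.562,.230,.25],13.25)"
```

```text
t: 4.28
tool_pos: [0.5633, 0.2319, 0.0228]
tool_rot: [1.949, 2.461, 0.004]
contact_force: [-1.2, -1.9, 5.6]
opening: 0.0513
grip_force: 32.0
 d [-0.0017 -0.0009 -0.2272] rv [ 0.0035  0.0005 -0.    ] t 4.28 F [-1.2 -1.9  5.6] op 0.0513 grip 32.0 tcp [0.5633 0.2319 0.0228]
```

```bash
python3 -c "
from h import *
delta([.4995,-.065,.16],13.25)"
echo '[[0.045,0,0,-0.02,0,0,0],[0.045,0,0,-0.05,0,0,0],[0.045,0,0,-0.09,0,0,0],[0.045,0,0,-0.13,0,0,0],[0.045,0,0,-0.14,0,0,0],[0.045,-0.04,0,-0.14,0,0,0],[0.045,-0.08,0,-0.14,0,0,0],[0.045,-0.12,0,-0.14,0,0,0],[0.045,-0.15,0,-0.14,0,0,0],[0.045,-0.15,0,-0.14,0,0,0]]' > path.dat && python3 jog.py path.dat
python3 - <<'E'
from h import *
import pickle
delta([.4995,-.065,.16],13.25)
o,_=snap('wrist','w3');pickle.dump(o,open('o3.pkl','wb'))
print(proj('wrist',o['tool_pos']+[0,0,.05],o),proj('wrist',[.4995,-.065,.038],o))
E
```

```text
d [-0.2745 -0.1296 -0.1376] rv [ 0.0035  0.0005 -0.    ] t 4.28 F [-1.2 -1.9  5.6] op 0.0513 grip 32.0 tcp [0.5633 0.2319 0.0228]
t: 5.12
tool_pos: [0.5969, 0.0809, 0.1603]
tool_rot: [1.956, 2.456, -0.002]
contact_force: [0.0, 0.9, -1.4]
opening: 0.0515
grip_force: 31.9
 d [-0.1203 -0.1276  0.0005] rv [ 0.0003  0.0024 -0.0053] t 5.12 F [ 0.   0.9 -1.4] op 0.0515 grip 31.9 tcp [0.5969 0.0809 0.1603]
[280.92529913 361.23708341] [136.22146536 336.85876214]
```

```bash
echo '[[0.045,-0.03,-0.03,0,0,0,0],[0.045,-0.06,-0.06,0,0,0,0],[0.045,-0.09,-0.09,0,0,0,0],[0.045,-0.11,-0.115,0,0,0,0],[0.045,-0.12,-0.1275,0,0,0,0],[0.045,-0.12,-0.1275,0.03,0,0,0],[0.045,-0.12,-0.1275,0.06,0,0,0],[0.045,-0.12,-0.1275,0.06,0,0,0],[0.045,-0.12,-0.1275,0.06,0,0,0]]' > path.dat && python3 jog.py path.dat
python3 - <<'E'
from h import *
import pickle
o,w=snap('wrist','w4');pickle.dump(o,open('o4.pkl','wb'))
_,t=snap('top','t4');_,s=snap('scene','s4')
delta([.4995,-.065,.06],13.25)
bgr=lambda x:x[:,:,::-1]
f=lambda im,x,y,W,H:cv2.resize(bgr(im)[y:y+H,x:x+W],(400,300),interpolation=cv2.INTER_CUBIC)
print('proj tcp+.055',proj('top',o['tool_pos']+[0,0,.055]),proj('scene',o['tool_pos']+[0,0,.055]),proj('wrist',o['tool_pos']+[0,0,.055],o))
cv2.imwrite('pics/c4.png',np.vstack([np.hstack([f(w,180,240,240,180),f(w,160,0,240,180)]),np.hstack([f(t,260,215,80,60),f(s,210,165,100,75)])]))
E
```

```text
t: 5.92
tool_pos: [0.4976, -0.059, 0.0985]
tool_rot: [-1.947, -2.46, 0.002]
contact_force: [-0.4, -0.0, -0.3]
opening: 0.0513
grip_force: 32.2
 d [-0.0044 -0.0026  0.0424] rv [0.003  0.0015 0.0009] t 6.07 F [-0.2  1.  -1.6] op 0.0512 grip 32.2 tcp [ 0.5008 -0.0601  0.1024]
proj tcp+.055 [298.08658968 253.43198107] [259.07641774 192.08262451] [280.07891385 372.05772076]
```

View pics/c4.png

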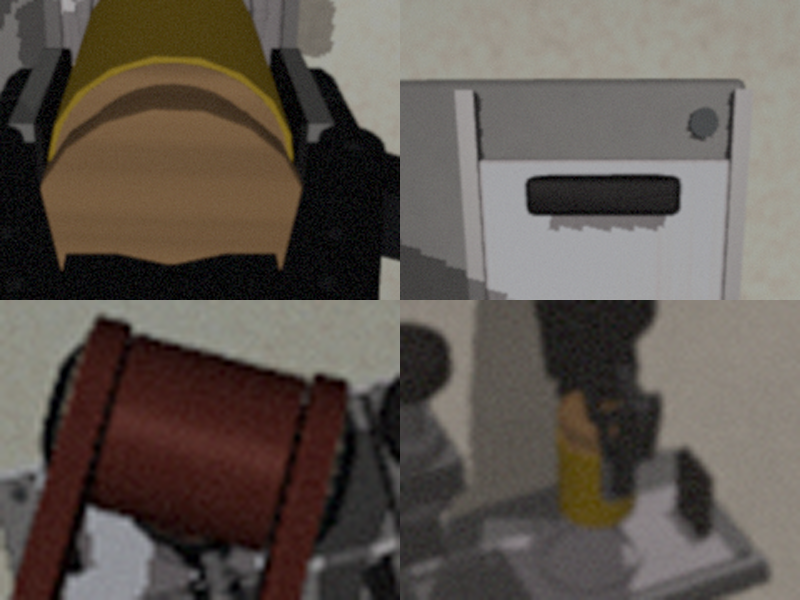

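The roll is held upright. In the wrist crop the front edge of its top is at (170,57), and the cap spans x 41–302. The paddle top is centred at (603,195) in the right-hand crop, with the shuttle sides at x 480 and 728.

```bash
python3 - <<'E'
from h import *
import pickle
o=pickle.load(open('o4.pkl','rb'))
P=np.array([ctrl.get_obs()['tool_pos'] for _ in range(3)]);print(P)
L=lambda x,y:(180+(x+.5)*.6-.5,240+(y+.5)*.6-.5)
Rr=lambda x,y:(160+(x-400+.5)*.6-.5,(y+.5)*.6-.5)
M=R.from_rotvec(o['tool_rot']); tp=np.array(o['tool_pos'])
def tl(uv,z): return M.inv().apply(atz('wrist',*uv,z,o)-tp).round(4)
print('roll front',tl(L(172,57),tp[2]+.0372),'capfront',tl(L(172,85),tp[2]+.0372+.011+.0),tl(L(172,108),tp[2]+.054))
print('cap sides',tl(L(41,186),tp[2]+.054),tl(L(302,186),tp[2]+.054))
print('paddle c',tl(Rr(603,186),.085),'corner',tl(Rr(528,178),.085),tl(Rr(678,178),.085),'lower edge',tl(Rr(603,213),.085),tl(Rr(603,213),.03))
print('shuttle end',tl(Rr(480,159),.03),tl(Rr(728,159),.03))
E
echo '[[0.045,0,0,0,0,0,0],[0.045,0,0,0,0,0,0],[0.045,0,0,0,0,0,0]]' > path.dat && python3 jog.py path.dat
```

```text
[[ 0.50082617 -0.06006398  0.10244647]
 [ 0.50082617 -0.06006398  0.10244647]
 [ 0.50082617 -0.06006398  0.10244647]]
roll front [ 0.0237  0.0007 -0.0371] capfront [ 0.0238  0.0006 -0.0481] [ 0.0227  0.0006 -0.0539]
cap sides [ 0.0067 -0.0228 -0.0539] [ 0.0069  0.0238 -0.0541]
paddle c [0.0735 0.0001 0.0137] corner [ 0.0754 -0.0188  0.0138] [0.0754 0.019  0.0136] lower edge [0.0668 0.0001 0.0137] [0.0629 0.     0.0687]
shuttle end [ 0.0806 -0.0415  0.0689] [0.0807 0.0421 0.0686]
t: 6.32
tool_pos: [0.5001, -0.0604, 0.1015]
tool_rot: [1.949, 2.461, 0.001]
contact_force: [-0.2, 0.6, -1.3]
opening: 0.0513
grip_force: 32.2
```

```bash
echo '[[0.045,-0.0055,-0.001,0.01,0,0,0],[0.045,-0.0055,-0.001,0.02,0,0,0],[0.045,-0.0055,-0.001,0.03,0,0,0],[0.045,-0.0055,-0.001,0.033,0,0,0],[0.045,-0.0055,-0.001,0.033,0,0,0],[0.045,-0.0055,-0.001,0.033,0,0,0],[0.045,-0.0055,-0.001,0.033,0,0,0]]' > path.dat && python3 jog.py path.dat
python3 - <<'E'
from h import *
import pickle
o,w=snap('wrist','w5');pickle.dump(o,open('o5.pkl','wb'))
s=np.mean([snap('scene','s5')[1].astype(float) for _ in range(4)],0).astype(np.uint8)
delta([.4995,-.065,.06],13.25)
bgr=lambda x:x[:,:,::-1]
f=lambda im,x,y,W,H,a,b:cv2.resize(bgr(im)[y:y+H,x:x+W],(a,b),interpolation=cv2.INTER_CUBIC)
cv2.imwrite('pics/c5.png',np.vstack([np.hstack([f(w,180,240,240,150,400,250),f(w,160,0,240,150,400,250)]),f(s,220,200,80,35,800,350)]))
E
```

```text
t: 6.9
tool_pos: [0.4998, -0.066, 0.0675]
tool_rot: [1.95, 2.462, 0.0]
contact_force: [-0.2, -0.4, -1.6]
opening: 0.0513
grip_force: 32.2
 d [ 0.0011 -0.0002  0.0078] rv [ 0.0008  0.0004 -0.0002] t 7.15 F [-0.   0.  -1.3] op 0.0511 grip 32.2 tcp [ 0.4999 -0.066   0.0678]
```

View pics/c5.png

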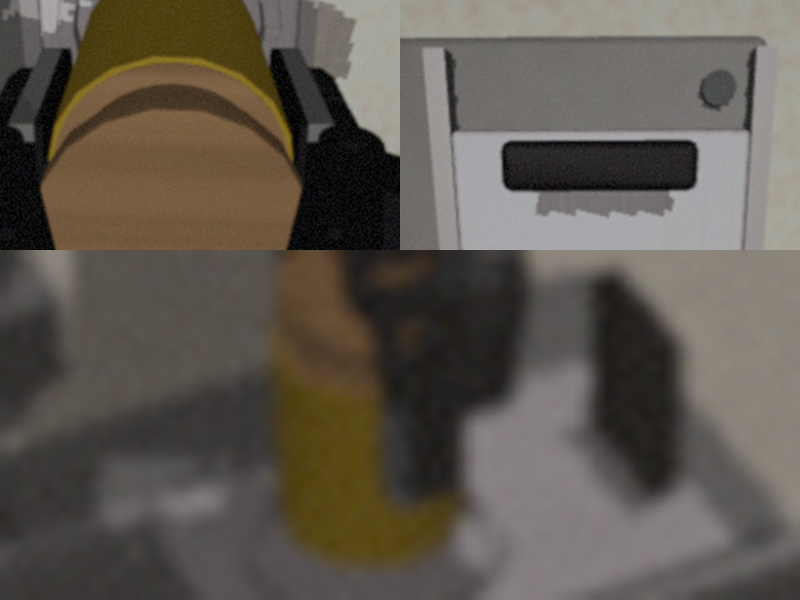

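The roll sits just above the ring, whose right side glints at (480,545). The paddle top spans (503–697, 141–190) in the right-hand wrist crop, and the roll's front edge is at (170,57).

Run:
```python
from h import *
import pickle
o=pickle.load(open('o5.pkl','rb'))
L=lambda x,y:(180+(x+.5)*.6-.5,240+(y+.5)*.6-.5)
Rr=lambda x,y:(160+(x-400+.5)*.6-.5,(y+.5)*.6-.5)
M=R.from_rotvec(o['tool_rot']); tp=np.array(o['tool_pos'])
def tl(uv,z): return M.inv().apply(atz('wrist',*uv,z,o)-tp).round(4)
print('roll front',tl(L(172,57),tp[2]+.0372))
for z in(.085,.083):print('paddle',tl(Rr(503,141),z),tl(Rr(697,141),z),tl(Rr(600,190),z))
m=ctrl.camera_params('wrist')['tool_from_camera'];print(proj('scene',[.4995,-.065,.038]),proj('scene',[.5029,-.0689,.038]),(257.9,228.6))
# roll bottom front predicted in scene
for dz in (.045,):
  c=tp+M.apply([-.0023,.0006,0]);c[2]=tp[2]-.0228
  pts=np.array([proj('scene',c+[.026*np.cos(a),.026*np.sin(a),0]) for a in np.linspace(0,6.28,60)]);print((pts.max(0)-[220,200])*10+[0,250],(pts.min(0)-[220,200])*10+[0,250],c)
for n in([.4995,-.065],[.5029,-.0689]):
  pts=np.array([proj('scene',[n[0]+.036*np.cos(a),n[1]+.036*np.sin(a),.038]) for a in np.linspace(0,6.28,60)]);print('ring',(pts.max(0)-[220,200])*10+[0,250],(pts.min(0)-[220,200])*10+[0,250])
```

```text
roll front [ 0.0237  0.0007 -0.0372]
paddle [ 0.0829 -0.0197 -0.0176] [ 0.083   0.0187 -0.0176] [ 0.0736 -0.0005 -0.0176]
paddle [ 0.083  -0.02   -0.0156] [ 0.0831  0.019  -0.0156] [ 0.0735 -0.0005 -0.0156]
[257.74891591 226.51106766] [256.59859766 227.5540379 ] (257.9, 228.6)
[463.25559526 567.49679727] [270.61861838 438.62067763] [ 0.50090899 -0.06807857  0.04465013]
ring [510.11681773 606.23960346] [244.71402797 428.0315514 ]
ring [498.98136341 617.15582715] [232.83327976 438.00464632]
```

```bash
echo '[[0.045,0.001,-0.001,0,0,0,0],[0.045,0.001,-0.001,0.003,0,0,0],[0.045,0.001,-0.001,0.006,0,0,0],[0.045,0.001,-0.001,0.009,0,0,0],[0.045,0.001,-0.001,0.011,0,0,0],[0.045,0.001,-0.001,0.011,0,0,0]]' > path.dat && python3 jog.py path.dat; echo '[[0.045,0,0,0.001,0,0,0],[0.045,0,0,0.002,0,0,0],[0.045,0,0,0.003,0,0,0],[0.045,0,0,0.003,0,0,0]]' > path.dat && python3 jog.py path.dat
```

```text
t: 7.65
tool_pos: [0.4978, -0.065, 0.0554]
tool_rot: [-1.95, -2.462, 0.001]
contact_force: [-0.3, 1.0, -2.2]
opening: 0.0513
grip_force: 32.2
t: 7.98
tool_pos: [0.4983, -0.0652, 0.0531]
tool_rot: [-1.951, -2.462, 0.0]
contact_force: [0.4, -0.5, -1.5]
opening: 0.0517
grip_force: 32.2
```

```bash
echo '[[0.045,0,0,0.0007,0,0,0],[0.045,0,0,0.0015,0,0,0],[0.045,0,0,0.0015,0,0,0]]' > path.dat && python3 jog.py path.dat
```

```text
t: 8.23
tool_pos: [0.4986, -0.0653, 0.0528]
tool_rot: [-1.95, -2.463, 0.0]
contact_force: [-2.9, 0.8, 4.9]
opening: 0.0514
grip_force: 32.9
```

```bash
echo '[[0.085,0,0,0,0,0,0],[0.085,0,0,0,0,0,0],[0.085,0,0,0,0,0,0],[0.085,0,0,0,0,0,0],[0.085,0,0,0,0,0,0],[0.085,0,0,0,0,0,0],[0.085,0,0,-0.01,0,0,0],[0.085,0,0,-0.03,0,0,0],[0.085,0,0,-0.06,0,0,0],[0.085,0,0,-0.1,0,0,0],[0.085,0.04,0,-0.14,0,0,0],[0.085,0.08,0,-0.18,0,0,0],[0.085,0.1,0,-0.22,0,0,0],[0.085,0.1,0,-0.22,0,0,0],[0.085,0.1,0,-0.22,0,0,0]]' > path.dat && python3 jog.py path.dat
python3 - <<'E'
from h import *
import pickle
o,w=snap('wrist','w6');pickle.dump(o,open('o6.pkl','wb'))
s=snap('scene','s6')[1]
delta([.4995,-.065,.06],13.25)
bgr=lambda x:x[:,:,::-1]
f=lambda im,x,y,W,H,a,b:cv2.resize(bgr(im)[y:y+H,x:x+W],(a,b),interpolation=cv2.INTER_CUBIC)
cv2.imwrite('pics/c6.png',np.hstack([f(w,160,60,240,360,400,600),np.vstack([f(s,190,165,120,90,400,300),f(w,0,0,560,420,400,300)])]))
E
```

```text
t: 9.48
tool_pos: [0.4777, 0.0344, 0.2805]
tool_rot: [1.94, 2.458, 0.013]
contact_force: [1.0, -0.2, 1.0]
opening: 0.0851
grip_force: 0.0
 d [-0.1001 -0.0006  0.2144] rv [0.0041 0.0016 0.0012] t 9.58 F [ 0.2 -0.7 -0.6] op 0.0847 grip 0.0 tcp [0.4761 0.0326 0.2743]
```

View pics/c6.png

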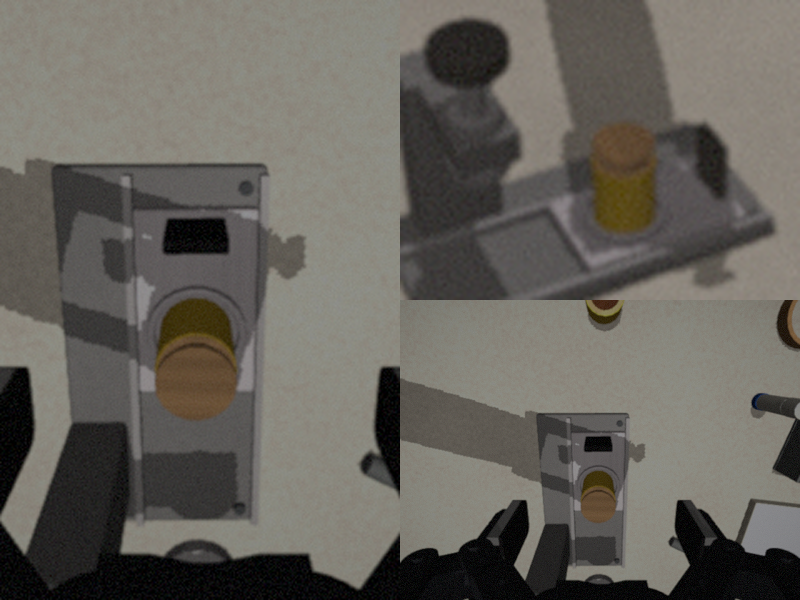

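The roll stands upright inside the ring (base about (197,315) left crop) and the shuttle is clear. Next I close the gripper, tilt slightly and come down outside the paddle.

```bash
python3 -c "
from h import *
delta([.470,.0592,.06],13.25)"
echo '[[0,0.027,0.0,0,0,-0.1,0],[0,0.027,0,0.04,0,-0.2,0],[0,0.027,0,0.08,0,-0.25,0],[0,0.027,0,0.12,0,-0.25,0],[0,0.027,0,0.15,0,-0.25,0],[0,0.027,0,0.18,0,-0.25,0],[0,0.027,0,0.2,0,-0.25,0],[0,0.027,0,0.213,0,-0.25,0],[0,0.027,0,0.213,0,-0.25,0],[0,0.027,0,0.213,0,-0.25,0],[0,0.027,0,0.213,0,-0.25,0],[0,0.027,0,0.213,0,-0.25,0]]' > path.dat && python3 jog.py path.dat 30
python3 -c "
from h import *
o=ctrl.get_obs();X=np.array([.973,.229,0]);Y=np.array([-.229,.973,0]);p=o['tool_pos'];print(p@Y,p@X,p,o['opening'])
print(R.from_rotvec(o['tool_rot']).inv().apply(-Y))"
```

```text
d [ 0.0276 -0.0007  0.2142] rv [0.0041 0.0016 0.0012] t 9.58 F [ 0.2 -0.7 -0.6] op 0.0847 grip 0.0 tcp [0.4761 0.0326 0.2743]
t: 10.58
tool_pos: [0.4703, 0.0583, 0.0601]
tool_rot: [1.823, 2.301, -0.227]
contact_force: [0.7, 0.3, 0.8]
opening: -0.0003
grip_force: 0.0
-0.050981591568744905 0.4709176479450906 [0.47026798 0.05828343 0.06009758] -0.0003073134156914813
[-9.68420588e-01  4.75698311e-04  2.47651647e-01]
```

```bash
echo '[[0,-0.0145,0,0.0037,0,0,0],[0,-0.0242,0,0.0062,0,0,0],[0,-0.029,0,0.0074,0,0,0],[0,-0.0339,0,0.0087,0,0,0],[0,-0.0387,0,0.0099,0,0,0],[0,-0.0445,0,0.0114,0,0,0],[0,-0.0513,0,0.0131,0,0,0],[0,-0.0581,0,0.0149,0,0,0],[0,-0.0649,0,0.0166,0,0,0],[0,-0.0717,0,0.0183,0,0,0],[0,-0.0784,0,0.02,0,0,0],[0,-0.0852,0,0.0218,0,0,0],[0,-0.092,0,0.0235,0,0,0],[0,-0.0988,0,0.0253,0,0,0],[0,-0.1046,0,0.0267,0,0,0],[0,-0.1104,0,0.0282,0,0,0],[0,-0.1162,0,0.0297,0,0,0],[0,-0.12,0,0.0307,0,0,0],[0,-0.12,0,0.0307,0,0,0]]' > path.dat && python3 jog.py path.dat
python3 -c "
from h import *
o=ctrl.get_obs();X=np.array([.973,.229,0]);Y=np.array([-.229,.973,0]);p=o['tool_pos'];print(p@Y,p@X,p,o['contact_force']@Y,o['contact_force'])
snap('scene','s7');snap('wrist','w7')"
```

```text
t: 12.17
tool_pos: [0.4974, -0.0632, 0.0586]
tool_rot: [1.824, 2.302, -0.231]
contact_force: [0.0, -0.4, 0.5]
opening: 0.0002
grip_force: 0.0
-0.17538800874288596 0.469517097147926 [ 0.49741685 -0.06318556  0.0586341 ] -0.3919713440561164 [ 0.02055747 -0.39800995  0.47913401]
```

```bash
echo '[[0,-0.0039,0,0.001,0,0,0],[0,-0.0078,0,0.002,0,0,0],[0,-0.0116,0,0.003,0,0,0],[0,-0.0136,0,0.0035,0,0,0],[0,-0.0155,0,0.004,0,0,0]]' > path.dat && python3 jog.py path.dat
echo '[[0,-0.0019,0,0.0005,0,0,0],[0,-0.0039,0,0.001,0,0,0],[0,-0.0058,0,0.0015,0,0,0]]' > path.dat && python3 jog.py path.dat
python3 -c "
from h import *
o=ctrl.get_obs();X=np.array([.973,.229,0]);Y=np.array([-.229,.973,0]);p=o['tool_pos'];print(p@Y,p@X,p,o['contact_force']@Y,o['contact_force'])"
```

```text
t: 12.68
tool_pos: [0.5009, -0.0779, 0.0583]
tool_rot: [1.824, 2.303, -0.23]
contact_force: [-1.8, 1.9, -0.8]
opening: 0.0
grip_force: 1.0
t: 12.93
tool_pos: [0.5024, -0.0837, 0.0584]
tool_rot: [1.824, 2.303, -0.23]
contact_force: [-1.8, 2.0, -1.0]
opening: -0.0001
grip_force: 1.0
-0.196451539426882 0.46963073750249634 [ 0.50235506 -0.08367136  0.05840763] 2.3112217126586825 [-1.75837638  1.96151441 -1.01735766]
```

2 N of sliding friction, so it is still moving. I'll continue in small steps.

```bash
echo '[[0,-0.0019,0,0.0005,0,0,0],[0,-0.0039,0,0.001,0,0,0]]' > path.dat && python3 jog.py path.dat
echo '[[0,-0.0019,0,0.0005,0,0,0],[0,-0.0039,0,0.001,0,0,0]]' > path.dat && python3 jog.py path.dat | grep -E 'force|pos'
echo '[[0,-0.0019,0,0.0005,0,0,0],[0,-0.0029,0,0.00075,0,0,0]]' > path.dat && python3 jog.py path.dat| grep -E 'force|pos'
```

```text
t: 13.1
tool_pos: [0.5034, -0.0876, 0.0585]
tool_rot: [1.824, 2.303, -0.229]
contact_force: [-1.2, 1.4, -0.4]
opening: 0.0001
grip_force: 1.1
tool_pos: [0.5043, -0.0908, 0.0584]
contact_force: [-4.1, 12.2, 4.5]
grip_force: 6.3
tool_pos: [0.5043, -0.091, 0.0583]
contact_force: [-9.1, 21.3, 10.4]
grip_force: 11.4
```

The shuttle is against its stop (21 N). I retreat, then look.

```bash
echo '[[0,0.0194,0,-0.005,0,0,0],[0,0.0387,0,-0.01,0,0,0],[0,0.0317,0,-0.04,0,0,0],[0,0.022,0,-0.08,0,0,0],[0,0.012,0,-0.12,0,0.05,0],[0,0.002,0,-0.16,0,0.1,0],[0,-0.008,0,-0.2,0,0.15,0],[0,-0.018,0,-0.24,0,0.2,0],[0,-0.028,0,-0.28,0,0.248,0],[0,-0.04,0,-0.32,0,0.248,0],[0,-0.04,0,-0.32,0,0.248,0],[0,-0.04,0,-0.32,0,0.248,0],[0,-0.04,0,-0.32,0,0.248,0]]' > path.dat && python3 jog.py path.dat
python3 - <<'E'
from h import *
import pickle
o,w=snap('wrist','w8');pickle.dump(o,open('o8.pkl','wb'))
s=snap('scene','s8')[1]
delta([.527,-.18,.26],13.25)
bgr=lambda x:x[:,:,::-1]
f=lambda im,x,y,W,H,a,b:cv2.resize(bgr(im)[y:y+H,x:x+W],(a,b),interpolation=cv2.INTER_CUBIC)
cv2.imwrite('pics/c8.png',np.hstack([f(w,160,60,240,360,400,600),f(s,180,150,100,150,400,600)]))
E
```

```text
t: 14.52
tool_pos: [0.4963, -0.0554, 0.3789]
tool_rot: [1.949, 2.46, -0.002]
contact_force: [0.5, 0.5, -0.4]
opening: -0.0003
grip_force: 0.0
 d [-0.1288  0.0022  0.1168] rv [-0.0024  0.0012 -0.0002] t 14.62 F [-0.4 -0.1  0.7] op 0.0001 grip 0.0 tcp [ 0.4956 -0.0549  0.3767]
```

View pics/c8.png

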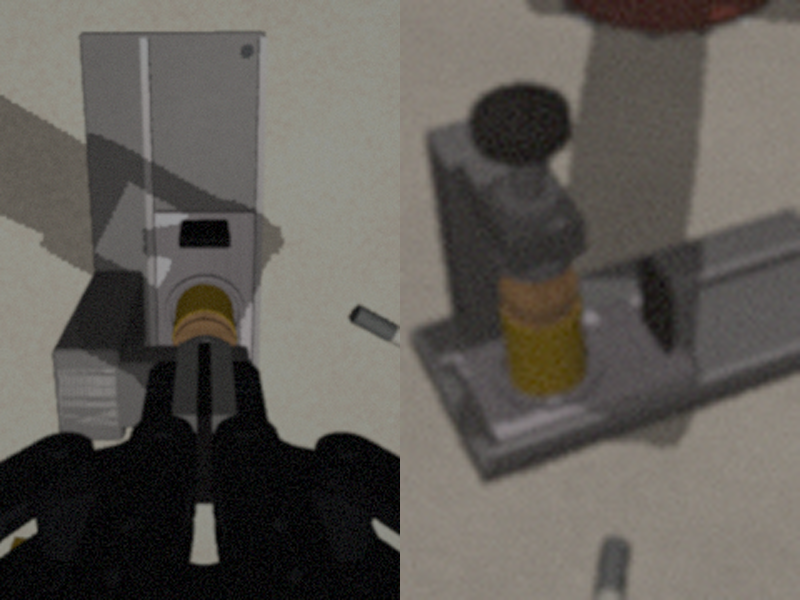

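The shuttle is fully in, with the roll upright under the ram (scene crop (545,340)). The knob top is at (520,122).

```bash
echo '[[0,-0.04,0,0,0,0,0],[0,-0.08,0.001,0,0,0,0],[0,-0.12,0.002,0.02,0,0,0],[0,-0.13,0.002,0.06,0,0,0],[0,-0.13,0.002,0.1,0,0,0],[0,-0.13,0.002,0.117,0,0,0],[0,-0.13,0.002,0.117,0,0,0],[0,-0.13,0.002,0.117,0,0,0],[0,-0.13,0.002,0.117,0,0,0]]' > path.dat && python3 jog.py path.dat
echo '[[0,0,0,0.005,0,0,0],[0,0,0,0.01,0,0,0],[0,0,0,0.013,0,0,0],[0,0,0,0.016,0,0,0],[0,0,0,0.019,0,0,0],[0,0,0,0.022,0,0,0],[0,0,0,0.022,0,0,0]]' > path.dat && python3 jog.py path.dat
```

```text
t: 15.37
tool_pos: [0.5283, -0.1813, 0.2632]
tool_rot: [1.948, 2.46, -0.002]
contact_force: [0.5, 0.1, 0.4]
opening: 0.0001
grip_force: 0.0
t: 15.95
tool_pos: [0.5278, -0.1813, 0.2398]
tool_rot: [1.95, 2.461, -0.002]
contact_force: [-0.1, 0.3, 3.0]
opening: 0.0001
grip_force: 1.4
```

```bash
echo '[[0,0,0,0.003,0,0,0],[0,0,0,0.006,0,0,0],[0,0,0,0.009,0,0,0],[0,0,0,0.012,0,0,0],[0,0,0,0.014,0,0,0],[0,0,0,0.016,0,0,0],[0,0,0,0.018,0,0,0],[0,0,0,0.018,0,0,0]]' > path.dat && python3 jog.py path.dat|grep -E 'pos|force'
echo '[[0,0,0,0.0015,0,0,0],[0,0,0,0.003,0,0,0],[0,0,0,0.0045,0,0,0],[0,0,0,0.006,0,0,0],[0,0,0,0.006,0,0,0]]' > path.dat && python3 jog.py path.dat|grep -E 'pos|force'
echo '[[0,0,0,0.001,0,0,0],[0,0,0,0.002,0,0,0],[0,0,0,0.003,0,0,0],[0,0,0,0.003,0,0,0]]' > path.dat && python3 jog.py path.dat|grep -E 'pos|force'
```

```text
tool_pos: [0.528, -0.1814, 0.2221]
contact_force: [-0.1, 1.6, 5.3]
grip_force: 2.5
tool_pos: [0.528, -0.1814, 0.2175]
contact_force: [-2.3, 2.2, 9.7]
grip_force: 4.9
tool_pos: [0.528, -0.1814, 0.2148]
contact_force: [-3.2, 2.9, 9.6]
grip_force: 5.4
```

```bash
for i in 1; do echo '[[0,0,0,0.001,0,0,0],[0,0,0,0.002,0,0,0],[0,0,0,0.003,0,0,0],[0,0,0,0.003,0,0,0]]' > path.dat && python3 jog.py path.dat|grep -E 'pos|force'; echo '[[0,0,0,0.0005,0,0,0],[0,0,0,0.001,0,0,0],[0,0,0,0.001,0,0,0]]' > path.dat && python3 jog.py path.dat|grep -E 'pos|force'; done
```

```text
tool_pos: [0.528, -0.1814, 0.2118]
contact_force: [-4.1, 2.9, 11.2]
grip_force: 5.5
tool_pos: [0.528, -0.1814, 0.211]
contact_force: [-3.3, 2.5, 11.4]
grip_force: 5.8
```

```bash
echo '[[0,0,0,0.0005,0,0,0],[0,0,0,0.001,0,0,0],[0,0,0,0.001,0,0,0]]' > path.dat && python3 jog.py path.dat|grep -E 'pos|force'; echo '[[0,0,0,0.0005,0,0,0],[0,0,0,0.001,0,0,0],[0,0,0,0.001,0,0,0]]' > path.dat && python3 jog.py path.dat|grep -E 'pos|force'
```

```text
tool_pos: [0.5281, -0.1814, 0.211]
contact_force: [-6.4, 3.9, 14.8]
grip_force: 7.5
tool_pos: [0.5281, -0.1814, 0.2109]
contact_force: [-7.3, 4.7, 18.4]
grip_force: 9.2
```

```bash
echo '[[0,0,0,0.0005,0,0,0],[0,0,0,0.0005,0,0,0],[0,0,0,0.0005,0,0,0],[0,0,0,0.0005,0,0,0],[0,0,0,0.0005,0,0,0],[0,0,0,0.0005,0,0,0],[0,0,0,0.0005,0,0,0],[0,0,0,0.0005,0,0,0]]' > path.dat && python3 jog.py path.dat
python3 - <<'E'
from h import *
s=snap('scene','s9')[1];w=snap('wrist','w9')[1]
b=lambda im,x,y,W,H:cv2.resize(im[:,:,::-1][y:y+H,x:x+W],(400,600),interpolation=cv2.INTER_CUBIC)
cv2.imwrite('pics/c9.png',np.hstack([b(s,180,150,100,150),b(w,160,60,240,360)]));print(ctrl.get_obs()['contact_force'])
E
```

```text
t: 19.12
tool_pos: [0.5281, -0.1814, 0.2109]
tool_rot: [1.948, 2.46, -0.001]
contact_force: [-7.8, 4.6, 20.4]
opening: 0.0
grip_force: 10.0
[-8.31889611  4.36511643 20.65375703]
```

View pics/c9.png

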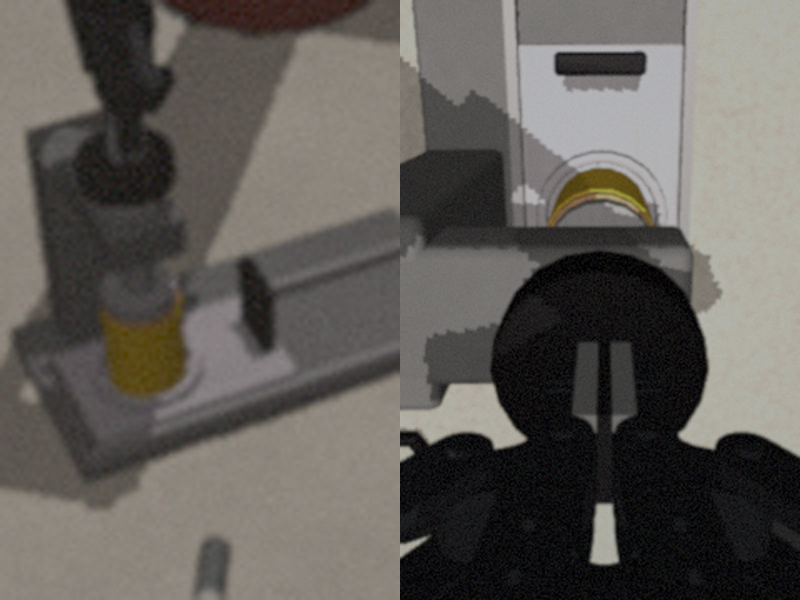

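The ram disc sits on the roll, only a thin wood rim shows at (145,320), the fingers are centred on the knob, and the push is about 20.5 N.

```bash
python3 -c "
from station import ctrl
print(ctrl.finish_job())"
```

```text
the job is handed in; nothing more can be done
None
```

The proud cap is pressed home with the roll in the nest and the shuttle fully in; I handed the job in at about 19 s with the knob held down at about 20 N, and the result of the judging was not shown.

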